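# Let the forme lift down to the proofing bed by its ratchet pawl

### The job

The forme lift stands too high to slide its locked-up forme across onto the proofing bed next to it. Press down gently on the thumb screw at the pawl's tail so that the pawl lifts clear of the ratchet wheel and the drum turns back under the load; when the lift plate comes level with the bed, let go so that the pawl drops back in and holds it, as near level as the ratchet's notches allow. Do not force the pawl against its stop, do not push on the lift plate or the forme, and leave the other things on the table where they are.

Things in the scene. Friction and masses are not known exactly. Their poses are not given: they have to be found in the camera images.
- lift: Frame of the forme lift, fixed: grey base 180 x 530 x 12 mm. Origin on the table top; x away from the robot at yaw 0, y left, z up. In this frame, mm: drum axis along x at y 0, z 85, ratchet wheel at x -30 (top z 131), pawl on its +y side; column at (-85, -83), 262 high; lift plate y -100 to -240; bed y -244 to -364. Nothing is above z 135 at y over -50.
- drum (a joint): Drum angle, rad: 0 at the start, grows as the drum turns back and lets the lift down, 11.5 mm per rad. 12 teeth: 0.524 rad or 6 mm of lift each. With the pawl held clear a damper keeps it to about 0.25 to 0.5 rad/s, starting at once. With the pawl dropped the drum still turns on to the next tooth (0 to 6 mm of lift) and is caught there.
- platform_top (a point): Point on the top face of the lift plate (steel, 150 x 140 x 8 mm, carrying the forme: a dark steel frame with wood blocks, up to 20 mm above the plate), at the edge that faces the bed. Its height is the lift plate's height, about 165 mm above the table at the start.
- bed_top (a point): Point on the top face of the proofing bed (fixed steel plate 150 x 120 x 14 mm on a post), at the edge that faces the lift plate. Its height, 113 to 141 mm above the table, differs from case to case. A stop rail on the bed's far edge is 6 mm higher.
- platform: The lift plate with its forme, as one body; do not push on it. Origin 70 mm from the edge that faces the bed, at the middle of the plate's top face; it moves only up and down.
- brayer: Ink roller with a wooden handle, 90 mm roller, lying on the table; leave alone.
- furniture: Wooden block 35 x 120 x 22 mm on the table; leave alone.
- quoinkey: Small T-shaped steel key, 85 mm, on the table; leave alone.
- stick: Steel composing tray 60 x 200 mm with a wooden block, 22 mm high; leave alone.
- inktin: Closed tin, 80 mm across, 50 mm high; leave alone.
- planer: Wooden block 70 x 150 x 35 mm; leave alone.
- mallet: Wooden hammer lying on the table; leave alone.
- pawl: The pawl, a dark steel rocker on the wheel's +y side. Origin on its pin, 55 mm from the thumb screw towards the wheel; x along the pin, y from nose to tail, z up. It turns about x: tilt 0 (to 0.04 rad) with the nose seated, free of the tooth tips from about 0.16, hard stop at 0.195. Pressing the tail lifts the nose; let go, a spring drops it at once.
- pawl_tail (a point): Point on top of the pawl's tail, about 102 mm above the table when seated, below its upright thumb screw. The screw's flat round steel head, 28 mm wide, is centred above it, its top 6 to 26 mm higher: set by hand, not measured, so feel for it. Pressed, it resists with 3 to 10 N until the loaded nose lets go some 8 to 9 mm down, then 3 N; a hard stop follows 1 to 3 mm lower. 15 N damages the pawl.

How it is judged (in metres and radians):
On the way:
1. the pawl is held clear of the wheel and the drum turns back (angle between pawl's own z axis and vertical above 0.13 rad and velocity of joint drum above 0.08 rad/s), for 0.3 s.
At the end, for the whole second after the job is handed in: The lift plate rests within 6 mm (one notch) of the height of the bed, the pawl is seated at the root of a tooth (below 0.06 rad) and holds the drum still (z of platform_top in the frame of bed_top between -0.006 and 0.006 m and angle between pawl's own z axis and vertical below 0.06 rad and velocity of joint drum between -0.02 and 0.02 rad/s); the robot touches nothing.
It fails at once if the pawl is forced: more than 15 N on it (contact force between any of the fingers, the arm and pawl above 15 N).
It fails at once if the lift plate or forme is pushed (contact force between any of the fingers, the arm and platform above 2 N).
It fails at once if a bystander is moved by more than 30 mm (distance of any of brayer, furniture, quoinkey, stick, inktin, planer, mallet from where it was at the start of the episode above 0.03 m).
It also fails if it takes over 72 s, if anything falls off the work surface, if the arm or the gripper's body presses on something with over 40 N, if the wrist force passes 120 N, or if a joint passes its speed limit or range.

### The arm

A 6-joint arm with a two-finger parallel gripper is mounted at the origin on the work surface. World frame = base frame: x ahead of the robot, y to its left, z up, the work surface at z = 0. Lengths are in m, angles in degrees, forces in N, time in s.
With the tool pointing down it reaches from about 0.3 to 0.75 m from the base axis. Payload 8.5 kg.
Tool frame: the origin (TCP) lies at the very end of the fingers, on their centre line; the grasp point (between the pads) lies 19 mm behind it (hold_point_z is the distance from the TCP to the grasp point, in m); z points along the fingers, y is the direction in which the jaws open and shut (so a half turn about z gives the same grasp; the last joint's range is limited). The gripper opens to 85 mm and grips with 20 to 120 N. Pads are 22 mm wide; open, the fingers measure 114 mm over their backs; the gripper's body (76 mm by 85 mm) begins 54 mm behind the grasp point. The pads swing forward as they close: fully open they stand 13 mm farther back than shut.
Start: joints at [58.195, 21.807, 74.336, -0, 83.858, -12.336], TCP at [0.183, 0.519, 0.231] pointing down, gripper open.
Joint ranges: [-178.18, 178.18], [-50.72, 133.34], [12.68, 142.11], [-81.47, 261.47], [9.98, 163.14], [-165.26, 165.26]. Speed limits (degrees/s): [136.94, 136.94, 180, 180, 180, 180].

### API

Orientations are given as a 3x3 rotation matrix whose columns are the frame's x, y, z axes.
In Python, from rig import observe, get_image, close_job, hold_point_z gives the robot as it stands. The module is installed in compiled form; this text tells all that it offers.
- The arm moves only by the tool jog_arm, never from a script. Its arguments are lists of equal length, an entry for each row: "travel": the shift along the world's x, y, z in m, a list of three; "dr": the turn, a rotation vector about the world's x, y, z in rad, a list of three. In form: {"travel": [[x, y, z], ...], "dr": [[rx, ry, rz], ...]}. A call has 1 to 20 rows; each row shifts and turns the commanded pose from where the row before left it; what a row does not reach is not made up. A row lasts 1/12 s, in which the tool goes at most 41.7 mm and 7.16 degrees, less where a joint would pass 70% of its speed; a pose out of reach is approached as far as the arm can. A call with a gripper value outside its range is refused whole. "jaw" is the finger opening in m, from 0 to 0.0854, set as the call begins (left out, the last holds). The fingers move at their own pace and stop on an object; "newtons" is the grip in N (left out, the last holds). Time passes only in rows, so rows that do not move let the fingers close. It gives the time, the measured TCP pose, the force and the opening at its end, in the units of the state.
- observe(): the state, without advancing time (a new reading comes with each control period).
- get_image(name): name is "scene" or "top" or "wrist"; returns a dict with "color" (400x640x3 uint8, red, green, blue), "fovy" (degrees; the focal length in pixels is half the picture's height over the tangent of half this angle, whatever the lens; pixels are square), "cx", "cy" (the principal point, pixels), "R" (3x3) and "t" (3): a world point X has camera coordinates R X + t. Camera axes: x right, y down, z forward; pixel columns grow to the right and rows downward; lengths in m; the calibration is good to about 2 mm. A picture is of the moment at which its call begins. There is no depth.
- close_job(): hands the job in, once; it reports no verdict.
The state is a dict: "time_s": time; "q": joint angles; "qvel": joint speeds; "joint_efforts": joint torques, N m; "position": TCP position; "tool_rot": TCP orientation; "ft_force": force on the tool from outside, world axes, zero at the start; "wrist_torque": the same for the moment, N m; "grip_width": finger opening in m.
Only numpy, scipy, OpenCV 4.12 (cv2) and the standard library are available. Lean on these libraries where they do the work, as an engineer would, in place of code of your own. Each camera call takes 0.05 s, during which the arm holds its last target.

## Working session

There is one attempt and no reset: what is moved stays moved. The work goes in short steps, Python scripts to look and compute and a tool call to move; the robot and the scene stay as the last step left them, time stands still between calls to the robot, and variables do not carry over. Pictures are saved under pics/ and viewed, and the job is handed in when it is done.

Besides the shell and the picture viewer there is one more tool, called after "Emit:" as name(argument=value, ...) on one line, values as JSON. jog_arm: Moves the arm, as the interface text tells. Its arguments: {"type":"object","properties":{"travel":{"type":"array"},"dr":{"type":"array"},"jaw":{"type":"number"},"newtons":{"type":"number"}},"required":["travel","dr"]}

```bash
mkdir -p pics; python3 - <<'E'
from rig import observe,get_image,hold_point_z
import cv2,numpy as np,pickle
s=observe();print(s['time_s'],s['position'],s['tool_rot'],s['ft_force'],s['grip_width'])
d={}
for n in("scene","top","wrist"):
    i=get_image(n);d[n]=i;cv2.imwrite(f"pics/{n}0.png",i["color"][:,:,::-1]);print(n,i["fovy"],i["cx"],i["cy"],np.array(i["R"]).round(3).tolist(),i["t"])
pickle.dump(d,open("d0.pkl","wb"))
E
```

```text
0.0 [0.18316355 0.51829959 0.23071392] [[-9.42817505e-01  3.33308482e-01 -7.79791931e-04]
 [ 3.33309236e-01  9.42816757e-01 -1.23101472e-03]
 [ 3.24893251e-04 -1.42053408e-03 -9.99998938e-01]] [ 0.11683124  0.45877994 -0.11330494] 0.0852679484909535
scene 47.85291975151397 325.0692321777602 195.33317737887398 [[-0.745, 0.667, 0.004], [0.491, 0.551, -0.675], [-0.452, -0.501, -0.738]] [ 0.37049884 -0.2085418   1.57580337]
top 55.289044503506666 316.75026104548243 201.38734016398521 [[0.01, -1.0, 0.002], [-0.994, -0.011, -0.113], [0.113, -0.001, -0.994]] [0.05812745 0.52464348 1.09398523]
wrist 61.91859843060492 309.6200097696496 198.5053518200796 [[0.333, 0.943, 0.0], [0.892, -0.315, 0.324], [0.305, -0.108, -0.946]] [-0.55057535 -0.04288875  0.3803018 ]
```

View pics/scene0.png

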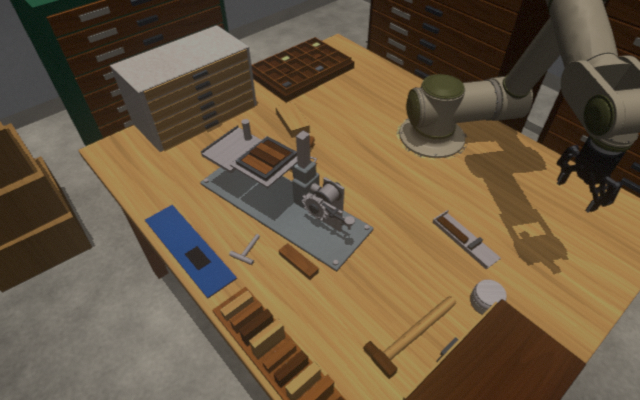

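View pics/top0.png

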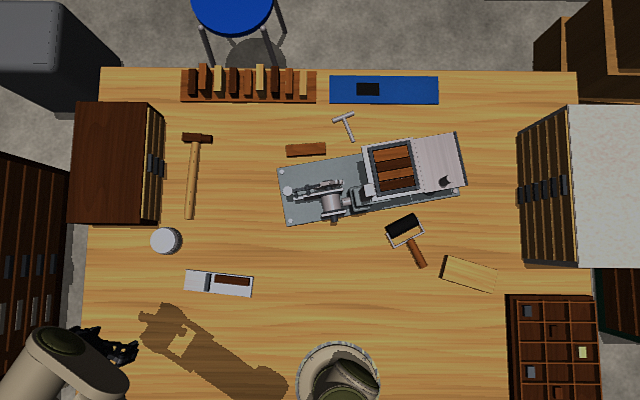

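View pics/wrist0.png

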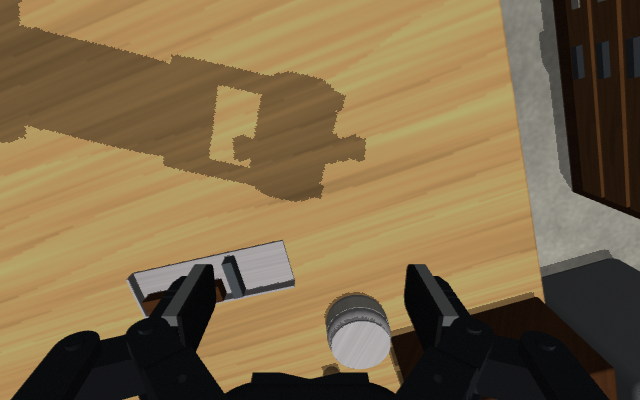

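The top view shows the lift, with a round light disc near (288,190) that is probably the thumb screw head. The plate and forme are near (395,168), and the bed is near (440,160). I'll zoom in.

```bash
python3 - <<'E'
import cv2,pickle
d=pickle.load(open("d0.pkl","rb"))
t=d["top"]["color"][:,:,::-1];s=d["scene"]["color"][:,:,::-1]
cv2.imwrite("pics/tz.png",cv2.resize(t[120:240,265:475],None,fx=3.8,fy=3.8,interpolation=cv2.INTER_CUBIC))
cv2.imwrite("pics/sz.png",cv2.resize(s[110:275,195:385],None,fx=3.6,fy=3.6,interpolation=cv2.INTER_CUBIC))
E
```

```text
(no output)
```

View pics/tz.png

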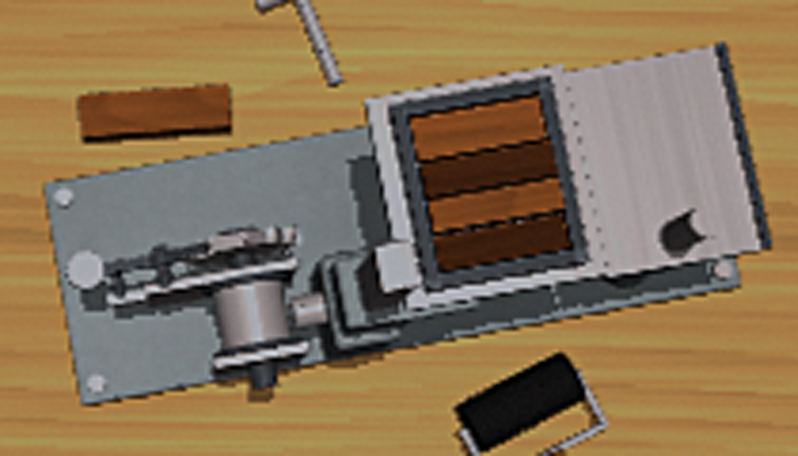

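View pics/sz.png

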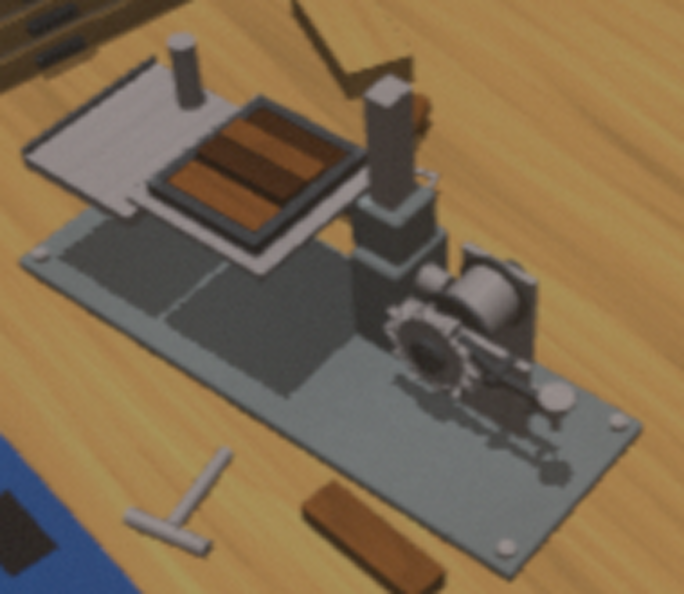

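```bash
cat > h.py <<'E'
import numpy as np
def K(i):
    f=i["color"].shape[0]/2/np.tan(np.radians(i["fovy"])/2);return f
def ray(i,p):
    R=np.array(i["R"]);t=np.array(i["t"]);f=K(i)
    d=R.T@np.array([(p[0]-i["cx"])/f,(p[1]-i["cy"])/f,1.]);return -R.T@t,d/np.linalg.norm(d)
def onz(i,p,z):
    o,d=ray(i,p);return o+d*(z-o[2])/d[2]
def tri(obs):
    A=np.zeros((3,3));b=np.zeros(3);L=[ray(i,p) for i,p in obs]
    for o,d in L:
        P=np.eye(3)-np.outer(d,d);A+=P;b+=P@o
    X=np.linalg.solve(A,b);return X,[np.linalg.norm((np.eye(3)-np.outer(d,d))@(X-o)) for o,d in L]
def proj(i,X):
    c=np.array(i["R"])@np.array(X)+np.array(i["t"]);f=K(i);return np.array([f*c[0]/c[2]+i["cx"],f*c[1]/c[2]+i["cy"]])
E
python3 - <<'E'
import pickle,numpy as np
from h import *
d=pickle.load(open("d0.pkl","rb"));T,S=d["top"],d["scene"]
tp=lambda x,y:((x+.5)/3.8-.5+265,(y+.5)/3.8-.5+120)
sp=lambda x,y:((x+.5)/3.6-.5+195,(y+.5)/3.6-.5+110)
for n,p in dict(a=(45,185),b=(85,403),c=(740,285)).items():print(n,onz(T,tp(*p),.012))
for n,p in dict(a=(510,577),b=(640,430),c=(22,262)).items():print('s',n,onz(S,sp(*p),.012))
print('screw',tri([(T,tp(86,270)),(S,sp(557,396))]))
print('column',tri([(T,tp(396,255)),(S,sp(390,90))]))
print('railcorner +x',tri([(T,tp(718,44)),(S,sp(24,153))]))
print('railcorner -x',tri([(T,tp(768,247)),(S,sp(154,60))]))
print('plate corner +x+y',tri([(T,tp(367,102)),(S,sp(262,263))]))
E
```

```text
a [0.62511703 0.18625807 0.012     ]
b [0.45249935 0.15116923 0.012     ]
c [ 0.55093192 -0.3634871   0.012     ]
s a [0.62820005 0.19012303 0.012     ]
s b [0.4588652 0.1582954 0.012    ]
s c [ 0.72509609 -0.3254978   0.012     ]
screw (array([0.54324384, 0.14496421, 0.11063704]), [np.float64(0.0002881812390938521), np.float64(0.0002881812390939062)])
column (array([ 0.53068224, -0.05473469,  0.26618392]), [np.float64(0.0031676091836778716), np.float64(0.0031676091836778837)])
railcorner +x (array([ 0.70636329, -0.30443067,  0.14133817]), [np.float64(4.273696205531443e-05), np.float64(4.273696205527522e-05)])
railcorner -x (array([ 0.56044157, -0.33542095,  0.13967083]), [np.float64(0.0004920532529351942), np.float64(0.0004920532529352691)])
plate corner +x+y (array([ 0.65363565, -0.05122925,  0.17321556]), [np.float64(0.0008447022621013791), np.float64(0.0008447022621013533)])
```

```bash
python3 - <<'E'
import pickle,numpy as np
from h import *
from rig import observe
d=pickle.load(open("d0.pkl","rb"));W=d["wrist"]
s=observe();R=np.array(s['tool_rot']);o=-np.array(W["R"]).T@np.array(W["t"])
print(o, R.T@(o-s['position']), (np.array(W["R"])@R).round(3))
E
```

```text
[0.10567393 0.54652707 0.37382255] [ 0.08249018  0.00056369 -0.1429412 ] [[ 0.     1.    -0.001]
 [-0.946 -0.    -0.324]
 [-0.324  0.001  0.946]]
```

Emit:
jog_arm(travel=[[0.0113,-0.0378,0.003],[0.0113,-0.0378,0.003],[0.0113,-0.0378,0.003],[0.0113,-0.0378,0.003],[0.0113,-0.0378,0.003],[0.0113,-0.0378,0.003],[0.0113,-0.0378,0.003],[0.0113,-0.0378,0.003],[0.0113,-0.0378,0.003],[0.0113,-0.0378,0.003],[0.0113,-0.0378,0],[0.0113,-0.0378,0],[0.0113,-0.0378,0],[0.0113,-0.0378,0],[0.0113,-0.0378,0],[0.0113,-0.0378,0],[0.0113,-0.0378,0],[0.0113,-0.0378,0],[0.0113,-0.0378,0],[0.0113,-0.0378,0]], dr=[[0,0,0.0265],[0,0,0.0265],[0,0,0.0265],[0,0,0.0265],[0,0,0.0265],[0,0,0.0265],[0,0,0.0265],[0,0,0.0265],[0,0,0.0265],[0,0,0.0265],[0,0,0.0265],[0,0,0.0265],[0,0,0.0265],[0,0,0.0265],[0,0,0.0265],[0,0,0.0265],[0,0,0.0265],[0,0,0.0265],[0,0,0.0265],[0,0,0.0265]], jaw=0)

```text
time_s: 1.82
position: [0.4093, -0.2395, 0.2611]
tool_rot: [[-0.982, -0.19, -0.0], [-0.19, 0.982, 0.0], [0.0, 0.0, -1.0]]
ft_force: [0.3, 0.6, 0.5]
grip_width: -0.0003
```

```bash
cat >> h.py <<'E'
def snap(n,name):
    from rig import get_image,observe
    import cv2,pickle
    i=get_image(n);cv2.imwrite(f"pics/{name}.png",i["color"][:,:,::-1]);pickle.dump(i,open(name+".pkl","wb"));return i
E
python3 -c "
from h import *
snap('wrist','w1')"
```

```text
(no output)
```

View pics/w1.png

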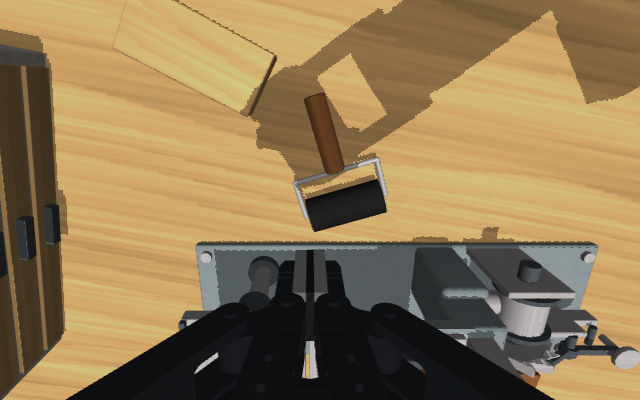

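Emit:
jog_arm(travel=[[0.006,0.007,0.005],[0.006,0.007,0.005],[0.006,0.007,0.005],[0.006,0.007,0.005],[0.006,0.007,0.005],[0.006,0.007,0.005],[0.006,0.007,0.005],[0.006,0.007,0.005],[0.006,0.007,0.005],[0.006,0.007,0.005],[0.006,0.007,0.005],[0.006,0.007,0.005],[0.006,0.007,0.005],[0.006,0.007,0.005],[0.006,0.007,0],[0,0,0]], dr=[[0,0,0.1047],[0,0,0.1047],[0,0,0.1047],[0,0,0.1047],[0,0,0.1047],[0,0,0.1047],[0,0,0.1047],[0,0,0.1047],[0,0,0.1047],[0,0,0.1047],[0,0,0.1047],[0,0,0.1047],[0,0,0.1047],[0,0,0.1047],[0,0,0.1047],[0,0,0]])

```text
time_s: 3.2
position: [0.5525, 0.1207, 0.2967]
tool_rot: [[-0.189, -0.981, 0.051], [-0.971, 0.179, -0.155], [0.143, -0.079, -0.987]]
ft_force: [-0.4, -0.3, -0.3]
grip_width: -0.0
```

```bash
python3 -c "
from h import *
snap('wrist','w2')"
```

Emit:
jog_arm(travel=[[0.03,-0.006,0],[0.03,-0.006,0],[0.03,-0.006,0],[0.03,-0.006,0],[0.03,-0.006,0],[0,0,0],[0,0,0]], dr=[[0,0,0],[0,0,0],[0,0,0],[0,0,0],[0,0,0],[0,0,0],[0,0,0]])

```text
time_s: 3.83
position: [0.698, 0.1095, 0.2885]
tool_rot: [[-0.247, -0.968, 0.053], [-0.957, 0.235, -0.168], [0.15, -0.092, -0.984]]
ft_force: [-0.2, -0.5, 0.9]
grip_width: 0.0005
```

```bash
python3 -c "
from h import *
snap('wrist','w3')"
```

```text
(no output)
```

View pics/w2.png

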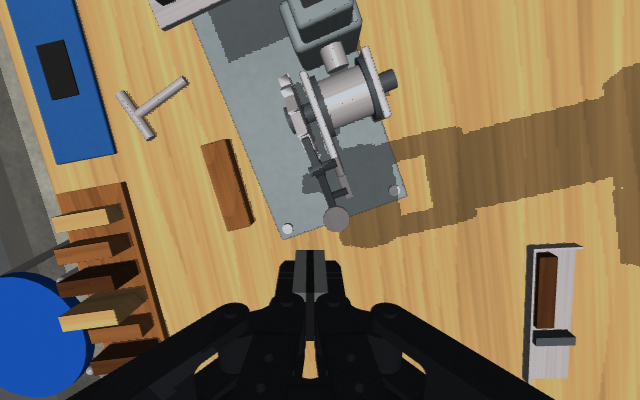

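View pics/w3.png

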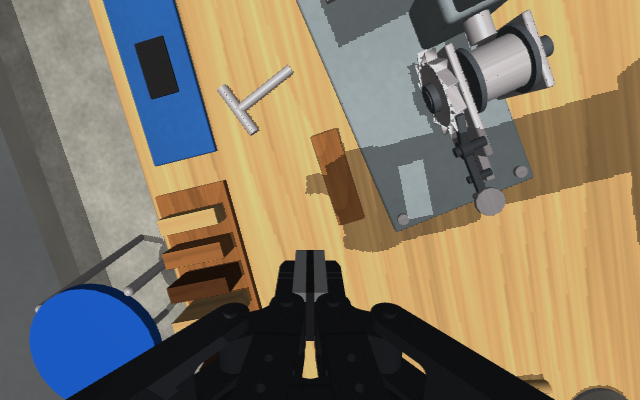

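```bash
python3 -c "
from h import *
import pickle
from rig import observe
s=observe();print(s['time_s'],np.array(s['q']).round(1),s['position'])
a=pickle.load(open('w2.pkl','rb'));b=pickle.load(open('w3.pkl','rb'));d=pickle.load(open('d0.pkl','rb'))
print(tri([(a,(336.5,218.5)),(b,(489.5,201.5))]))
print(tri([(a,(336.5,218.5)),(b,(489.5,201.5)),(d['top'],(287.26,190.7)),(d['scene'],(349.36,219.64))]))
"
```

```text
3.8833 [   3.    37.2   38.6  -10.   101.3 -165.2] [0.69727958 0.10990039 0.2897969 ]
(array([0.54478404, 0.14666166, 0.10916635]), [np.float64(0.0003128628851500607), np.float64(0.0003128628851500165)])
(array([0.54427347, 0.14568692, 0.11118099]), [np.float64(0.00042614827517616056), np.float64(0.001444983538533214), np.float64(0.0013525643812498955), np.float64(0.0007541872169615756)])
```

Emit:
jog_arm(travel=[[0,0,0],[0,0,0]], dr=[[0,0,-0.12],[0,0,-0.12]])

```text
time_s: 4.05
position: [0.6962, 0.1106, 0.2919]
tool_rot: [[-0.471, -0.882, 0.014], [-0.869, 0.462, -0.176], [0.149, -0.095, -0.984]]
ft_force: [-0.3, -1.0, 0.2]
grip_width: 0.0
```

Emit:
jog_arm(travel=[[-0.0148,-0.0175,0.01],[-0.0148,-0.0175,0.01],[-0.0148,-0.0175,0.01],[-0.0148,-0.0175,0.01],[-0.0148,-0.0175,0],[-0.0148,-0.0175,0],[-0.0148,-0.0175,0],[-0.0148,-0.0175,0],[-0.0148,-0.0175,0],[-0.0148,-0.0175,0],[-0.0148,-0.0175,0],[-0.0148,-0.0175,0],[-0.0148,-0.0175,0],[-0.0148,-0.0175,0],[-0.0148,-0.0175,0],[-0.0148,-0.0175,0],[-0.0148,-0.0175,0],[-0.0148,-0.0175,0],[-0.0148,-0.0175,0],[-0.0148,-0.0175,0]], dr=[[0.088,0.007,0],[0.088,0.007,0],[0,0,-0.12],[0,0,-0.12],[0,0,-0.12],[0,0,-0.12],[0,0,-0.12],[0,0,-0.12],[0,0,-0.12],[0,0,-0.12],[0,0,-0.12],[0,0,-0.12],[0,0,-0.12],[0,0,-0.12],[0,0,-0.12],[0,0,-0.12],[0,0,-0.12],[0,0,-0.12],[0,0,-0.12],[0,0,-0.12]])

```text
time_s: 5.72
position: [0.3993, -0.2389, 0.3313]
tool_rot: [[-0.472, 0.881, 0.0], [0.881, 0.472, -0.001], [-0.001, -0.0, -1.0]]
ft_force: [-0.8, -0.8, 0.3]
grip_width: 0.0
```

Emit:
jog_arm(travel=[[0,0,0],[0,0,0],[0,0,0],[0,0,0],[0,0,0],[0,0,0],[0,0,0],[0,0,0],[0,0,0],[0,0,0],[0,0,0],[0,0,0],[0,0,0],[0,0,0],[0,0,0],[0,0,0],[0,0,0],[0,0,0],[0,0,0],[0,0,0]], dr=[[0,0,-0.117],[0,0,-0.117],[0,0,-0.117],[0,0,-0.117],[0,0,-0.117],[0,0,-0.117],[0,0,-0.117],[0,0,-0.117],[0,0,-0.117],[0,0,-0.117],[0,0,-0.117],[0,0,-0.117],[0,0,-0.117],[0,0,-0.117],[0,0,-0.117],[0,0,-0.117],[0.021,-0.11,0],[0.021,-0.11,0],[0.021,-0.11,0],[0.021,-0.11,0]])

```text
time_s: 7.38
position: [0.4006, -0.238, 0.3318]
tool_rot: [[0.88, 0.194, 0.433], [0.177, -0.981, 0.079], [0.44, 0.007, -0.898]]
ft_force: [-0.1, 0.2, 0.2]
grip_width: 0.0001
```

Emit:
jog_arm(travel=[[0,0,-0.02],[0,0,-0.02],[0,0,-0.02],[0,0,-0.02],[0,0,-0.02],[0,0,-0.02],[0,0,0],[0,0,0]], dr=[[0.021,-0.11,0],[0.021,-0.11,0],[0.021,-0.11,0],[0,0,0],[0,0,0],[0,0,0],[0,0,0],[0,0,0]])

```text
time_s: 8.05
position: [0.4009, -0.2384, 0.211]
tool_rot: [[0.693, 0.193, 0.694], [0.14, -0.981, 0.133], [0.707, 0.005, -0.707]]
ft_force: [0.3, -0.2, 0.3]
grip_width: -0.0001
```

```bash
python3 -c "
from h import *
snap('wrist','w4')"
```

```text
(no output)
```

View pics/w4.png

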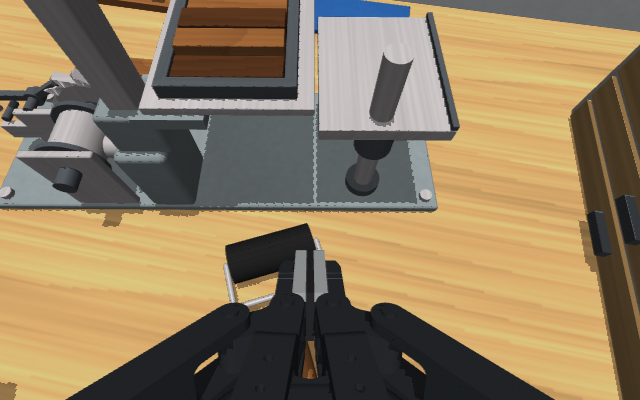

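Emit:
jog_arm(travel=[[0.005,0.02,0.025],[0.005,0.02,0.025],[0.005,0.02,0.025],[0.005,0.02,0.025],[0,0,0],[0,0,0]], dr=[[0,0,0],[0,0,0],[0,0,0],[0,0,0],[0,0,0],[0,0,0]])

```text
time_s: 8.6
position: [0.4213, -0.158, 0.3128]
tool_rot: [[0.691, 0.196, 0.696], [0.146, -0.981, 0.131], [0.708, 0.011, -0.706]]
ft_force: [-0.3, -0.3, -0.0]
grip_width: -0.0001
```

```bash
python3 -c "
from h import *
import cv2
i=snap('wrist','w5')
for n,y0,x0 in(('w4',0,140),('w5',0,140)):
    c=cv2.imread(f'pics/{n}.png')[:200,120:470] if n=='w4' else cv2.imread(f'pics/{n}.png')[:260,120:520]
    cv2.imwrite(f'pics/{n}z.png',cv2.resize(c,None,fx=2,fy=2,interpolation=cv2.INTER_CUBIC))
"
```

```text
(no output)
```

View pics/w4z.png

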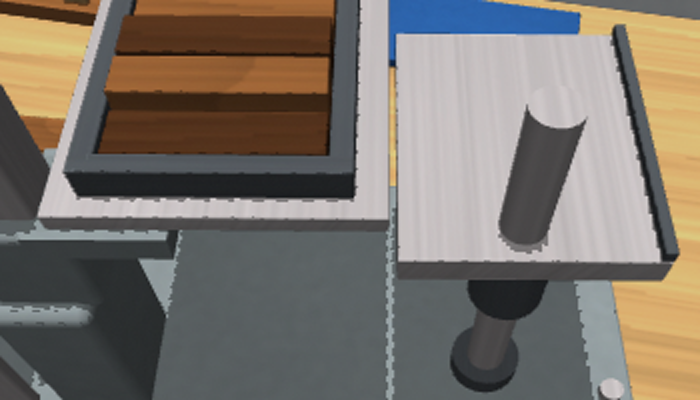

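View pics/w5z.png

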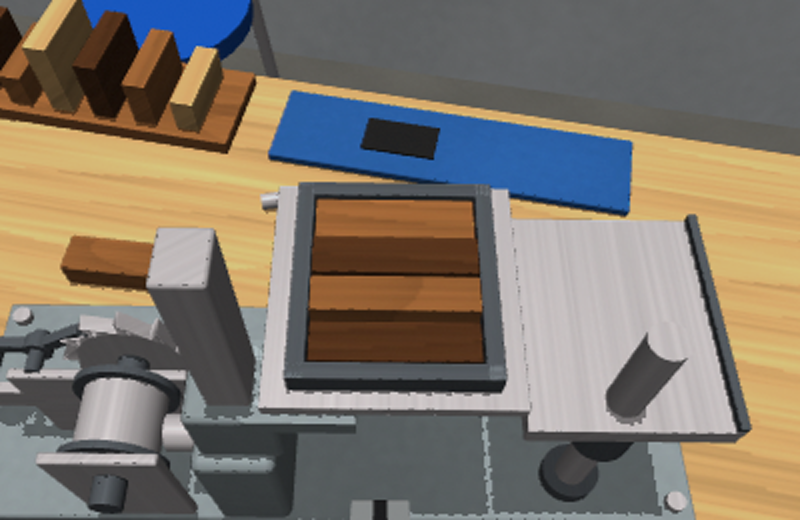

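```bash
python3 -c "
from h import *
import pickle
a=pickle.load(open('w4.pkl','rb'));b=pickle.load(open('w5.pkl','rb'))
z=lambda x,y:((x+.5)/2-.5+120,(y+.5)/2-.5)
for n,p,q in [('plate bedside',(388,220),(528,410)),('plate colside',(40,216),(260,408)),('bed plateside',(398,262),(527,432)),('bed rail end',(664,263),(741,432)),('rail top near',(669,260),(741,428)),('baseplate screw',(611,389),(676,500))]:
  X,e=tri([(a,z(*p)),(b,z(*q))]);print(n,X.round(4),np.round(e,4))
"
```

```text
plate bedside [ 0.5403 -0.214   0.1617] [0.0003 0.0003]
plate colside [ 0.5122 -0.0791  0.1653] [0.0003 0.0003]
bed plateside [ 0.5399 -0.2189  0.1363] [0.0004 0.0004]
bed rail end [ 0.5623 -0.3334  0.1372] [0.0008 0.0008]
rail top near [ 0.5677 -0.3366  0.1326] [0. 0.]
baseplate screw [ 0.5649 -0.3478  0.0156] [0.0001 0.0001]
```

Emit:
jog_arm(travel=[[0.0103,0.0253,0],[0.0103,0.0253,0],[0.0103,0.0253,0],[0.0103,0.0253,0],[0.0103,0.0253,0],[0.0103,0.0253,0],[0.0103,0.0253,0],[0.0103,0.0253,0],[0.0103,0.0253,0],[0.0103,0.0253,0],[0.0103,0.0253,0],[0.0103,0.0253,0],[0,0,-0.03],[0,0,-0.03],[0,0,-0.03],[0,0,-0.03],[0,0,-0.02],[0,0,-0.01],[0,0,0],[0,0,0]], dr=[[-0.021,0.11,0],[-0.021,0.11,0],[-0.021,0.11,0],[-0.021,0.11,0],[-0.021,0.11,0],[-0.021,0.11,0],[-0.021,0.11,0],[0,0,0],[0,0,0],[0,0,0],[0,0,0],[0,0,0],[0,0,0],[0,0,0],[0,0,0],[0,0,0],[0,0,0],[0,0,0],[0,0,0],[0,0,0]])

```text
time_s: 10.32
position: [0.5424, 0.1376, 0.16]
tool_rot: [[0.98, 0.195, 0.027], [0.195, -0.981, 0.011], [0.029, -0.005, -1.0]]
ft_force: [0.5, -0.2, -0.2]
grip_width: 0.0002
```

```bash
python3 -c "
from h import *
import cv2
from rig import observe
i=snap('scene','s1');s=observe();print(s['time_s'],s['position'],s['ft_force'],np.array(s['q']).round(1));snap('wrist','w6')
c=cv2.imread('pics/s1.png')[110:275,195:385]
cv2.imwrite('pics/s1z.png',cv2.resize(c,None,fx=3.6,fy=3.6,interpolation=cv2.INTER_CUBIC))
"
```

```text
10.3667 [0.54268953 0.13779078 0.16079519] [ 0.34815054 -0.9445522   0.83907736] [ 1.9 25.5 80.7  0.6 72.1 80.4]
```

View pics/s1z.png

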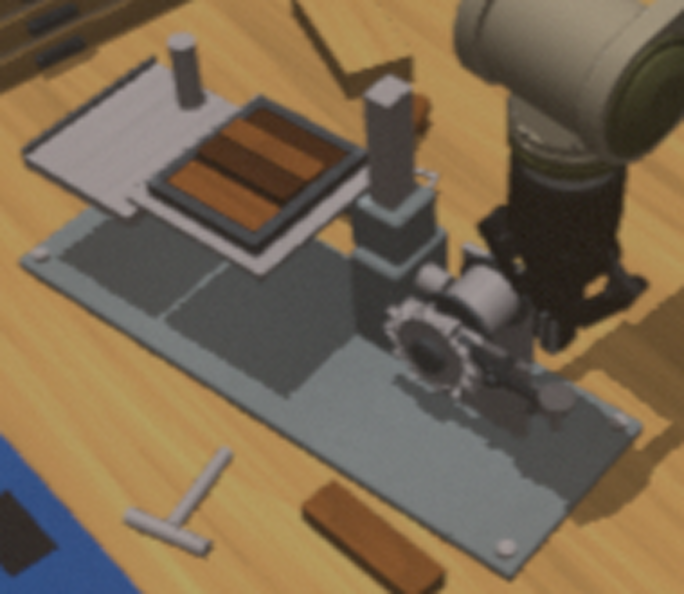

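View pics/w6.png

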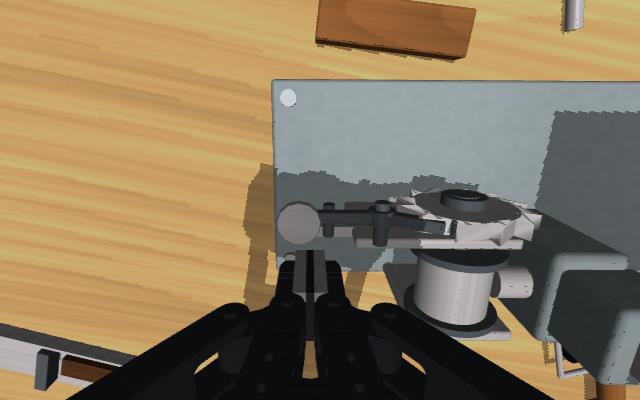

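```bash
python3 -c "
from h import *
import pickle
L={n:pickle.load(open(n+'.pkl','rb')) for n in('w2','w3','w6')}
a,b,c=L['w2'],L['w3'],L['w6']
print(tri([(a,(336.5,218.5)),(b,(489.5,201.5)),(c,(299,222))]))
for z in(.106,.110,.114,.12):print(z,onz(c,(299,222),z))
"
```

```text
(array([0.54511306, 0.14618453, 0.10992404]), [np.float64(0.00038728661221695815), np.float64(0.0005668490902220269), np.float64(0.0006541245888772467)])
0.106 [0.54401845 0.14552876 0.106     ]
0.11 [0.54556769 0.14567184 0.11      ]
0.114 [0.54711694 0.14581491 0.114     ]
0.12 [0.5494408  0.14602952 0.12      ]
```

Emit:
jog_arm(travel=[[0.0025,0.0082,0],[0,0,-0.01],[0,0,-0.01],[0,0,-0.01],[0,0,-0.01],[0,0,0],[0,0,0]], dr=[[-0.011,0.027,0],[0,0,0],[0,0,0],[0,0,0],[0,0,0],[0,0,0],[0,0,0]])

```text
time_s: 11.0
position: [0.5441, 0.1461, 0.1191]
tool_rot: [[0.981, 0.195, -0.001], [0.195, -0.981, -0.0], [-0.001, -0.0, -1.0]]
ft_force: [0.8, 0.3, 0.3]
grip_width: 0.0002
```

Emit:
jog_arm(travel=[[0,0,-0.001],[0,0,-0.001],[0,0,-0.001],[0,0,-0.001],[0,0,-0.001],[0,0,-0.001],[0,0,0]], dr=[[0,0,0],[0,0,0],[0,0,0],[0,0,0],[0,0,0],[0,0,0],[0,0,0]])

```text
time_s: 11.58
position: [0.5444, 0.1463, 0.1136]
tool_rot: [[0.981, 0.195, 0.0], [0.195, -0.981, -0.0], [0.0, 0.0, -1.0]]
ft_force: [0.1, -0.1, 0.2]
grip_width: 0.0001
```

Emit:
jog_arm(travel=[[0,0,-0.0005],[0,0,-0.0005],[0,0,-0.0005],[0,0,-0.0005],[0,0,0]], dr=[[0,0,0],[0,0,0],[0,0,0],[0,0,0],[0,0,0]])

```text
time_s: 12.0
position: [0.5445, 0.1463, 0.1119]
tool_rot: [[0.981, 0.195, 0.001], [0.195, -0.981, -0.0], [0.001, 0.0, -1.0]]
ft_force: [-0.0, 1.1, 1.8]
grip_width: -0.0004
```

Emit:
jog_arm(travel=[[0,0,-0.0005],[0,0,-0.0005],[0,0,0]], dr=[[0,0,0],[0,0,0],[0,0,0]])

```text
time_s: 12.25
position: [0.5445, 0.1465, 0.1109]
tool_rot: [[0.981, 0.195, 0.001], [0.195, -0.981, 0.0], [0.001, -0.0, -1.0]]
ft_force: [-1.0, 2.1, 3.6]
grip_width: 0.0002
```

Emit:
jog_arm(travel=[[0,0,-0.0005],[0,0,-0.0005],[0,0,0]], dr=[[0,0,0],[0,0,0],[0,0,0]])

```text
time_s: 12.5
position: [0.5445, 0.1466, 0.1099]
tool_rot: [[0.981, 0.196, 0.001], [0.196, -0.981, 0.001], [0.001, -0.0, -1.0]]
ft_force: [-1.0, 3.2, 5.1]
grip_width: 0.0002
```

Emit:
jog_arm(travel=[[0,0,-0.0005],[0,0,-0.0005],[0,0,0]], dr=[[0,0,0],[0,0,0],[0,0,0]])

```text
time_s: 12.75
position: [0.5444, 0.1467, 0.1088]
tool_rot: [[0.981, 0.196, 0.001], [0.196, -0.981, 0.001], [0.001, -0.0, -1.0]]
ft_force: [-1.7, 3.7, 4.5]
grip_width: -0.0003
```

Emit:
jog_arm(travel=[[0,0,-0.0005],[0,0,-0.0005],[0,0,0]], dr=[[0,0,0],[0,0,0],[0,0,0]])

```text
time_s: 13.0
position: [0.5445, 0.1466, 0.1078]
tool_rot: [[0.981, 0.196, 0.001], [0.196, -0.981, 0.001], [0.001, -0.0, -1.0]]
ft_force: [-0.5, 4.1, 4.3]
grip_width: 0.0
```

Emit:
jog_arm(travel=[[0,0,-0.0005],[0,0,-0.0005],[0,0,0]], dr=[[0,0,0],[0,0,0],[0,0,0]])

```text
time_s: 13.25
position: [0.5445, 0.1465, 0.1068]
tool_rot: [[0.981, 0.196, 0.001], [0.196, -0.981, 0.0], [0.001, -0.0, -1.0]]
ft_force: [-1.3, 3.3, 2.5]
grip_width: 0.0002
```

Emit:
jog_arm(travel=[[0,0,-0.0005],[0,0,-0.0005],[0,0,0]], dr=[[0,0,0],[0,0,0],[0,0,0]])

```text
time_s: 13.5
position: [0.5445, 0.1465, 0.1058]
tool_rot: [[0.981, 0.196, 0.001], [0.196, -0.981, 0.0], [0.001, -0.0, -1.0]]
ft_force: [-1.2, 5.1, 3.9]
grip_width: -0.0002
```

Emit:
jog_arm(travel=[[0,0,-0.0005],[0,0,-0.0005],[0,0,0]], dr=[[0,0,0],[0,0,0],[0,0,0]])

```text
time_s: 13.75
position: [0.5444, 0.1466, 0.1048]
tool_rot: [[0.981, 0.195, 0.001], [0.195, -0.981, 0.001], [0.001, -0.0, -1.0]]
ft_force: [-0.4, 5.4, 5.2]
grip_width: 0.0003
```

Emit:
jog_arm(travel=[[0,0,-0.0005],[0,0,0]], dr=[[0,0,0],[0,0,0]])

```text
time_s: 13.92
position: [0.5444, 0.1466, 0.1043]
tool_rot: [[0.981, 0.196, 0.001], [0.196, -0.981, 0.001], [0.001, -0.0, -1.0]]
ft_force: [-1.7, 5.3, 5.4]
grip_width: 0.0
```

Emit:
jog_arm(travel=[[0,0,-0.0005],[0,0,0]], dr=[[0,0,0],[0,0,0]])

```text
time_s: 14.08
position: [0.5444, 0.1466, 0.1038]
tool_rot: [[0.981, 0.196, 0.001], [0.196, -0.981, 0.001], [0.001, -0.0, -1.0]]
ft_force: [-1.4, 5.1, 4.5]
grip_width: 0.0003
```

```bash
cat > lift.py <<'E'
# image shift of plate region between s1 and new scene picture -> lowering in mm
from h import *
import cv2,pickle,sys
from rig import observe
n=sys.argv[1]
a=pickle.load(open('s1.pkl','rb'));i=snap('scene',n);s=observe()
r=np.array([.62,-.12,.165])
g=lambda im:cv2.resize(cv2.cvtColor(im,cv2.COLOR_RGB2GRAY),None,fx=4,fy=4,interpolation=cv2.INTER_CUBIC)
A=g(a['color']);B=g(i['color'])
# template: forme wood+frame
x0,y0,x1,y1=238,138,295,176
T=A[y0*4:y1*4,x0*4:x1*4]
W=B[(y0-6)*4:(y1+26)*4,(x0-8)*4:(x1+8)*4]
m=cv2.matchTemplate(W,T,cv2.TM_CCOEFF_NORMED);_,v,_,l=cv2.minMaxLoc(m)
d=np.array([(l[0]-32)/4,(l[1]-24)/4])
u=(proj(a,r-[0,0,.01])-proj(a,r))/10
print('t',s['time_s'],'z',s['position'][2].round(4),'f',np.round(s['ft_force'],1),'px',d,'score',round(v,3),'lowered mm',round(d@u/(u@u),1),'u',u.round(3))
E
python3 lift.py s2
```

```text
t 14.1333 z 0.1038 f [-1.9  4.   5. ] px [0. 0.] score 0.998 lowered mm 0.0 u [0.036 0.263]
```

Emit:
jog_arm(travel=[[0,0,-0.0005],[0,0,0]], dr=[[0,0,0],[0,0,0]])

```text
time_s: 14.3
position: [0.5444, 0.1461, 0.103]
tool_rot: [[0.981, 0.196, 0.0], [0.196, -0.981, -0.001], [0.0, 0.001, -1.0]]
ft_force: [-0.5, 2.1, 0.9]
grip_width: -0.0003
```

```bash
python3 lift.py s3
```

```text
t 14.35 z 0.1029 f [-0.9  1.3  0.3] px [0. 0.] score 0.997 lowered mm 0.0 u [0.036 0.263]
```

Emit:
jog_arm(travel=[[0,0,-0.0003],[0,0,0],[0,0,0],[0,0,0]], dr=[[0,0,0],[0,0,0],[0,0,0],[0,0,0]])

```text
time_s: 14.68
position: [0.5444, 0.146, 0.1028]
tool_rot: [[0.981, 0.195, 0.0], [0.195, -0.981, -0.0], [0.0, 0.001, -1.0]]
ft_force: [-0.6, 1.3, 0.3]
grip_width: 0.0001
```

```bash
python3 lift.py s4
```

```text
t 14.7333 z 0.1028 f [ 0.1 -0.1  0.9] px [0. 0.] score 0.996 lowered mm 0.0 u [0.036 0.263]
```

Emit:
jog_arm(travel=[[0,0,0],[0,0,0],[0,0,0],[0,0,0]], dr=[[0,0,0],[0,0,0],[0,0,0],[0,0,0]])

```text
time_s: 15.07
position: [0.5444, 0.1462, 0.1029]
tool_rot: [[0.981, 0.196, 0.001], [0.196, -0.981, -0.0], [0.001, 0.0, -1.0]]
ft_force: [-0.6, -0.4, -0.1]
grip_width: 0.0002
```

```bash
python3 lift.py s5; python3 -c "
import cv2
c=cv2.imread('pics/s5.png')[110:275,195:385]
cv2.imwrite('pics/s5z.png',cv2.resize(c,None,fx=3.6,fy=3.6,interpolation=cv2.INTER_CUBIC))"
```

```text
t 15.1167 z 0.1029 f [-0.6  0.   0.3] px [0. 0.] score 0.996 lowered mm 0.0 u [0.036 0.263]
```

View pics/s5z.png

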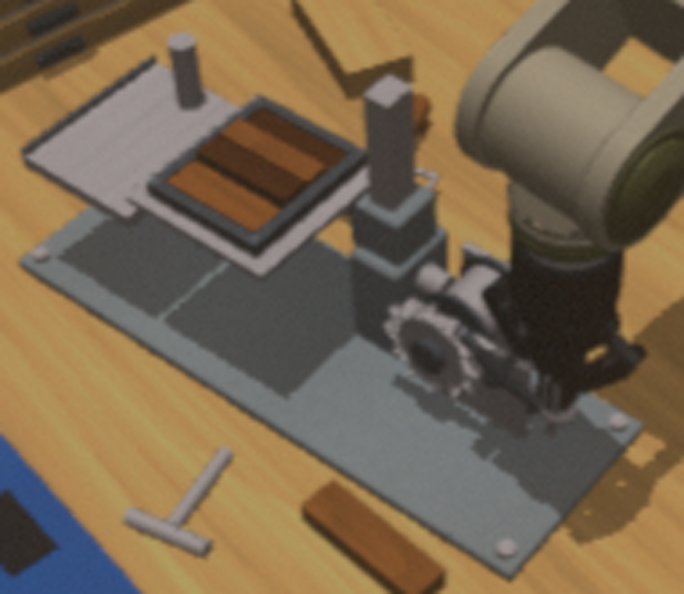

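```bash
python3 -c "
from h import *
import cv2
snap('wrist','w7')
c=cv2.imread('pics/w7.png')[150:350,180:480]
cv2.imwrite('pics/w7z.png',cv2.resize(c,None,fx=2.6,fy=2.6,interpolation=cv2.INTER_CUBIC))
snap('top','t7')
c=cv2.imread('pics/t7.png')[140:260,230:390]
cv2.imwrite('pics/t7z.png',cv2.resize(c,None,fx=4,fy=4,interpolation=cv2.INTER_CUBIC))
c=cv2.imread('pics/s5.png')[180:260,295:395]
cv2.imwrite('pics/s5y.png',cv2.resize(c,None,fx=7,fy=7,interpolation=cv2.INTER_CUBIC))
"
```

```text
(no output)
```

View pics/w7z.png

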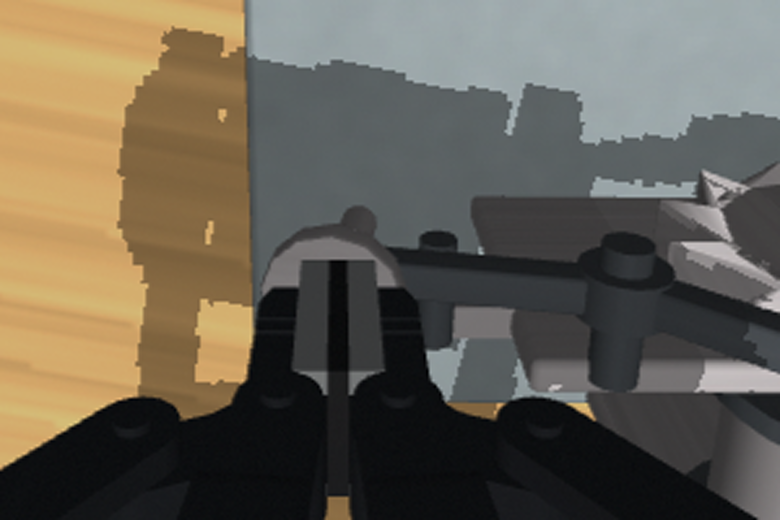

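View pics/t7z.png

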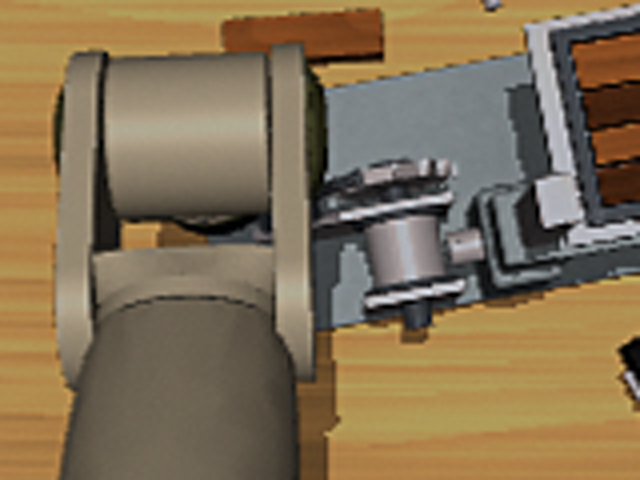

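View pics/s5y.png

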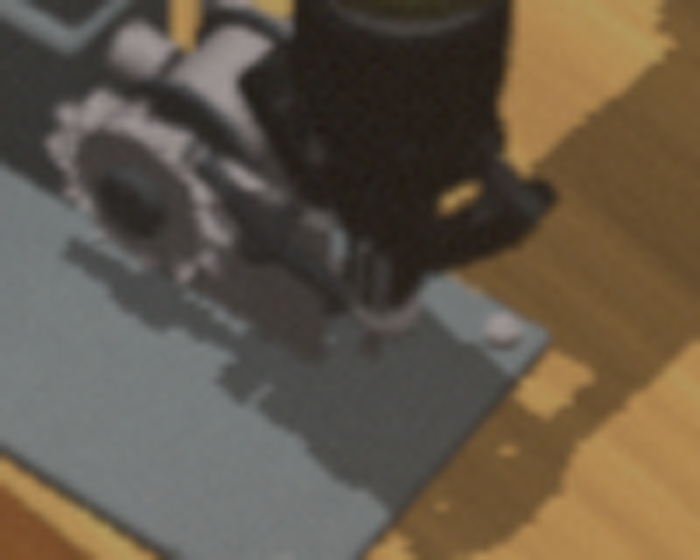

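```bash
python3 lift.py s6;python3 - <<'E'
import cv2,numpy as np
a=cv2.imread('pics/s1.png',0).astype(np.float32)
for n in('s2','s3','s4','s5','s6'):
    b=cv2.imread(f'pics/{n}.png',0).astype(np.float32)
    w=cv2.createHanningWindow((64,50),cv2.CV_32F)
    print(n,cv2.phaseCorrelate(a[130:180,235:299],b[130:180,235:299],w), cv2.phaseCorrelate(a[185:235,250:314],b[185:235,250:314],w)[0])
E
```

```text
t 15.2667 z 0.1029 f [ 0.  -0.8  0.5] px [0. 0.] score 0.996 lowered mm 0.0 u [0.036 0.263]
s2 ((-0.0650521500105512, 0.07040880893297796), 0.9680199241638183) (-0.03280596321888396, 0.020328448599773452)
s3 ((-0.5156724009104039, 0.3564383530181665), 0.7504237043857575) (0.2569744746350331, 0.09816039469646398)
s4 ((-0.5914596658312732, 0.2347224992035173), 0.4972081583738327) (0.15879024555997745, 0.22275870260547848)
s5 ((-0.6714407482872744, -0.042647888740773965), 0.38464144051074983) (0.2632832557148781, -0.21838455135839396)
s6 ((-0.7732814401069277, 0.14840925459884247), 0.40267308622598647) (0.1586931353544152, -0.23785691405874587)
```

```bash
python3 - <<'E'
import cv2,numpy as np
a=cv2.imread('pics/s1.png');b=cv2.imread('pics/s6.png')
d=np.clip(cv2.absdiff(a,b).astype(int)*4,0,255).astype(np.uint8)
f=lambda x:cv2.resize(x[110:215,195:305],None,fx=3.6,fy=3.6,interpolation=cv2.INTER_NEAREST)
cv2.imwrite('pics/diff.png',np.hstack([f(b),f(d)]))
E
```

```text
(no output)
```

View pics/diff.png

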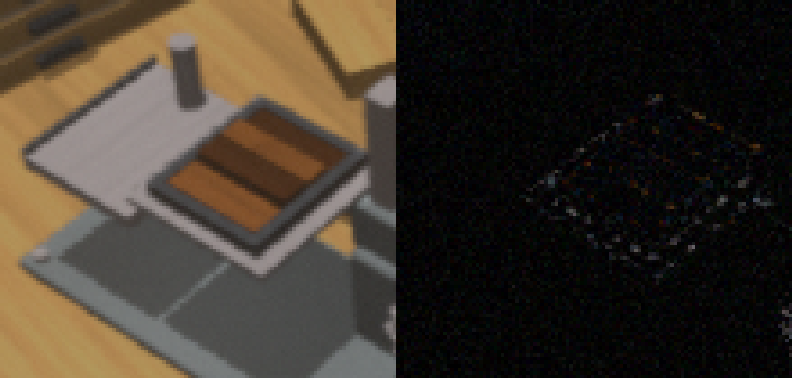

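```bash
python3 - <<'E'
import cv2,numpy as np
g=lambda n:cv2.GaussianBlur(cv2.imread(f'pics/{n}.png').astype(float),(0,0),.7)
N=['s1','s2','s3','s4','s5','s6'];I={n:g(n) for n in N}
def lk(a,b,y0,y1,x0,x1):
    A=I[a].mean(2);B=I[b].mean(2);gy=np.gradient(A,axis=0)[y0:y1,x0:x1];gx=np.gradient(A,axis=1)[y0:y1,x0:x1];dt=(B-A)[y0:y1,x0:x1]
    u=np.array([.036,.263]);G=gx*u[0]+gy*u[1];return -(G*dt).sum()/(G*G).sum()
for a in('s1','s3'):
  for n in N:print(a,n,'plate mm',round(lk(a,n,140,186,236,296),2),'static',round(lk(a,n,215,265,280,320),2),'wheel diff',np.abs(I[a]-I[n])[193:222,300:330].mean().round(2))
E
```

```text
s1 s1 plate mm -0.0 static -0.0 wheel diff 0.0
s1 s2 plate mm 0.19 static 0.04 wheel diff 3.39
s1 s3 plate mm 0.29 static 0.03 wheel diff 3.75
s1 s4 plate mm 0.42 static 0.06 wheel diff 3.59
s1 s5 plate mm 0.41 static 0.04 wheel diff 3.78
s1 s6 plate mm 0.4 static 0.03 wheel diff 3.92
s3 s1 plate mm -0.29 static -0.03 wheel diff 3.75
s3 s2 plate mm -0.1 static 0.01 wheel diff 1.93
s3 s3 plate mm -0.0 static -0.0 wheel diff 0.0
s3 s4 plate mm 0.13 static 0.03 wheel diff 2.14
s3 s5 plate mm 0.12 static 0.01 wheel diff 1.73
s3 s6 plate mm 0.12 static -0.0 wheel diff 1.84
```

Emit:
jog_arm(travel=[[0,0,-0.0003],[0,0,0],[0,0,0]], dr=[[0,0,0],[0,0,0],[0,0,0]])

```text
time_s: 15.52
position: [0.5445, 0.1463, 0.1027]
tool_rot: [[0.981, 0.195, 0.001], [0.195, -0.981, -0.0], [0.001, 0.0, -1.0]]
ft_force: [-0.1, -0.2, 0.7]
grip_width: -0.0002
```

```bash
cat > lift.py <<'E'
from h import *
import cv2,pickle,sys
from rig import observe
n=sys.argv[1];snap('scene',n);s=observe()
g=lambda n:cv2.GaussianBlur(cv2.imread(f'pics/{n}.png').astype(np.float32).mean(2),(0,0),.7)
A=g('s1');B=g(n)
y0,y1,x0,x1=134,192,232,300
u=np.array([.036,.263])
best=None
res=[]
for mm in np.arange(-1,45,.25):
    M=np.float32([[1,0,u[0]*mm],[0,1,u[1]*mm]])
    C=cv2.warpAffine(B,M,(640,400),flags=cv2.INTER_LINEAR|cv2.WARP_INVERSE_MAP)
    res.append((np.abs(C[138:176,238:296]-A[138:176,238:296]).mean(),mm))
e,mm=min(res)
print('t',round(s['time_s'],2),'z',s['position'][2].round(4),'f',np.round(s['ft_force'],1),'lowered',mm,'err',e.round(2))
E
python3 lift.py s7
```

```text
t 15.57 z 0.1027 f [0.4 0.2 0.1] lowered 0.25 err 1.28
```

Emit:
jog_arm(travel=[[0,0,-0.0003],[0,0,0],[0,0,0]], dr=[[0,0,0],[0,0,0],[0,0,0]])

```text
time_s: 15.82
position: [0.5444, 0.1463, 0.1023]
tool_rot: [[0.981, 0.196, 0.001], [0.196, -0.981, -0.0], [0.001, 0.0, -1.0]]
ft_force: [-0.1, -0.2, 0.0]
grip_width: 0.0001
```

```bash
cat > lift.py <<'E'
# track forme/plate corners in the scene picture (pyramidal LK from the last picture on), shift along image of -z -> mm
from h import *
import cv2,pickle,sys
from rig import observe
n=sys.argv[1];i=snap('scene',n);s=observe()
A=cv2.imread('pics/s1.png',0);B=cv2.imread(f'pics/{n}.png',0)
m=np.zeros_like(A);cv2.fillConvexPoly(m,np.int32([[239,160],[267,138],[295,153],[267,182]]),255)
p=cv2.goodFeaturesToTrack(A,25,.02,3,mask=m)
guess=float(sys.argv[2]) if len(sys.argv)>2 else 0
u=np.array([.036,.263])
q,st,e=cv2.calcOpticalFlowPyrLK(A,B,p,(p+np.float32(u*guess)).copy(),winSize=(9,9),maxLevel=1,flags=cv2.OPTFLOW_USE_INITIAL_FLOW)
d=(q-p)[st.ravel()==1].reshape(-1,2)@u/(u@u)
print('t',round(s['time_s'],2),'z',s['position'][2].round(4),'f',np.round(s['ft_force'],1),'lowered mm median',np.median(d).round(2),'quartiles',np.percentile(d,[25,75]).round(2),len(d))
E
python3 lift.py s8
```

```text
t 15.87 z 0.1023 f [ 0.7 -0.1  0.2] lowered mm median 0.97 quartiles [0.66 2.08] 18
```

Emit:
jog_arm(travel=[[0,0,-0.0003],[0,0,0],[0,0,0]], dr=[[0,0,0],[0,0,0],[0,0,0]])

```text
time_s: 16.12
position: [0.5445, 0.1462, 0.1023]
tool_rot: [[0.981, 0.195, 0.001], [0.195, -0.981, -0.0], [0.001, 0.0, -1.0]]
ft_force: [-0.6, -0.5, 3.0]
grip_width: -0.0002
```

```bash
python3 lift.py s9; python3 -c "
from h import *
import cv2
snap('wrist','w9')
c=cv2.imread('pics/w9.png')[150:350,180:480]
cv2.imwrite('pics/w9z.png',cv2.resize(c,None,fx=2.6,fy=2.6,interpolation=cv2.INTER_CUBIC))
c=np.hstack([cv2.imread(f'pics/{n}.png')[180:240,290:360] for n in('s1','s9')])
cv2.imwrite('pics/s9y.png',cv2.resize(c,None,fx=5.6,fy=5.6,interpolation=cv2.INTER_CUBIC))
"
```

```text
t 16.17 z 0.1023 f [ 0.3 -0.6  3.3] lowered mm median 1.52 quartiles [1.33 1.87] 18
```

View pics/w9z.png

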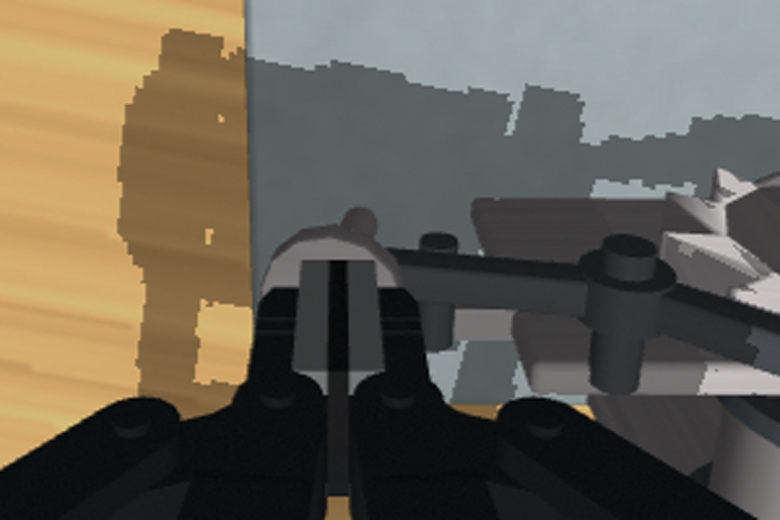

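View pics/s9y.png

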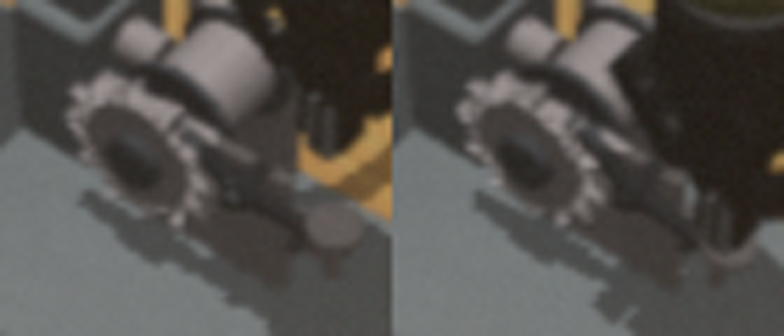

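Emit:
jog_arm(travel=[[0,0,0],[0,0,0],[0,0,0],[0,0,0],[0,0,0],[0,0,0]], dr=[[0,0,0],[0,0,0],[0,0,0],[0,0,0],[0,0,0],[0,0,0]])

```text
time_s: 16.72
position: [0.5445, 0.1463, 0.1021]
tool_rot: [[0.981, 0.195, 0.001], [0.195, -0.981, -0.0], [0.001, 0.0, -1.0]]
ft_force: [-0.9, -0.6, 2.8]
grip_width: 0.0001
```

```bash
python3 lift.py s10 3
```

```text
t 16.77 z 0.1021 f [-0.3 -1.2  2.6] lowered mm median 4.14 quartiles [3.97 4.87] 18
```

Emit:
jog_arm(travel=[[0,0,0],[0,0,0],[0,0,0],[0,0,0],[0,0,0],[0,0,0],[0,0,0],[0,0,0],[0,0,0],[0,0,0],[0,0,0],[0,0,0]], dr=[[0,0,0],[0,0,0],[0,0,0],[0,0,0],[0,0,0],[0,0,0],[0,0,0],[0,0,0],[0,0,0],[0,0,0],[0,0,0],[0,0,0]])

```text
time_s: 17.77
position: [0.5445, 0.1463, 0.1021]
tool_rot: [[0.981, 0.195, 0.001], [0.195, -0.981, -0.0], [0.001, 0.0, -1.0]]
ft_force: [-1.0, -0.7, 3.3]
grip_width: 0.0001
```

```bash
python3 lift.py s11 9; for g in 7 11; do :; done
```

```text
t 17.82 z 0.1022 f [-0.3 -0.8  2.6] lowered mm median 8.07 quartiles [7.8  9.76] 18
```

Emit:
jog_arm(travel=[[0,0,0],[0,0,0],[0,0,0],[0,0,0],[0,0,0],[0,0,0],[0,0,0],[0,0,0],[0,0,0],[0,0,0],[0,0,0],[0,0,0],[0,0,0],[0,0,0],[0,0,0],[0,0,0],[0,0,0],[0,0,0]], dr=[[0,0,0],[0,0,0],[0,0,0],[0,0,0],[0,0,0],[0,0,0],[0,0,0],[0,0,0],[0,0,0],[0,0,0],[0,0,0],[0,0,0],[0,0,0],[0,0,0],[0,0,0],[0,0,0],[0,0,0],[0,0,0]])

```text
time_s: 19.32
position: [0.5444, 0.1463, 0.102]
tool_rot: [[0.981, 0.195, 0.001], [0.195, -0.981, -0.0], [0.0, 0.0, -1.0]]
ft_force: [-0.3, -0.7, 2.5]
grip_width: -0.0001
```

```bash
python3 lift.py s12 14; python3 -c "
import cv2
c=cv2.imread('pics/s12.png')[110:215,195:335]
cv2.imwrite('pics/s12z.png',cv2.resize(c,None,fx=5,fy=5,interpolation=cv2.INTER_CUBIC))"
```

```text
t 19.37 z 0.1021 f [-0.5  0.2  3. ] lowered mm median 13.1 quartiles [12.05 13.38] 18
```

View pics/s12z.png

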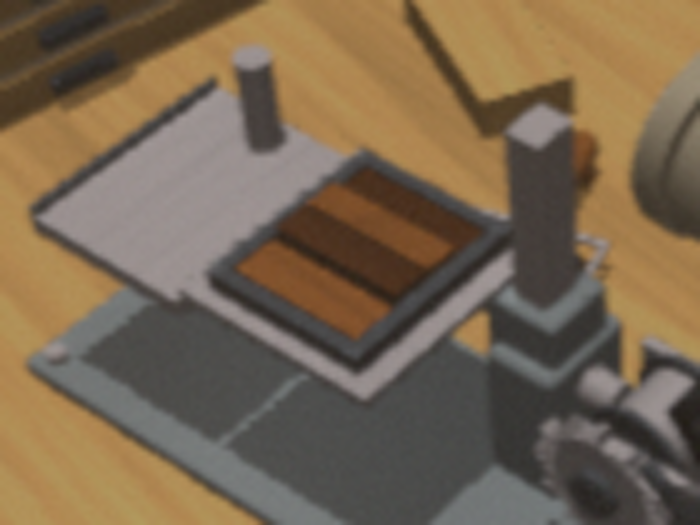

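Emit:
jog_arm(travel=[[0,0,0],[0,0,0],[0,0,0],[0,0,0],[0,0,0],[0,0,0],[0,0,0],[0,0,0],[0,0,0],[0,0,0],[0,0,0],[0,0,0],[0,0,0],[0,0,0],[0,0,0],[0,0,0],[0,0,0],[0,0,0],[0,0,0],[0,0,0]], dr=[[0,0,0],[0,0,0],[0,0,0],[0,0,0],[0,0,0],[0,0,0],[0,0,0],[0,0,0],[0,0,0],[0,0,0],[0,0,0],[0,0,0],[0,0,0],[0,0,0],[0,0,0],[0,0,0],[0,0,0],[0,0,0],[0,0,0],[0,0,0]])

```text
time_s: 21.03
position: [0.5444, 0.1463, 0.1021]
tool_rot: [[0.981, 0.195, 0.001], [0.195, -0.981, -0.0], [0.001, 0.0, -1.0]]
ft_force: [-0.3, -0.5, 2.9]
grip_width: 0.0
```

```bash
python3 lift.py s13 19; python3 -c "
import cv2
c=cv2.imread('pics/s13.png')[110:215,195:335]
cv2.imwrite('pics/s13z.png',cv2.resize(c,None,fx=5,fy=5,interpolation=cv2.INTER_CUBIC))"
```

```text
t 21.08 z 0.1021 f [-0.2 -0.3  3.3] lowered mm median 19.4 quartiles [18.08 19.78] 18
```

View pics/s13z.png

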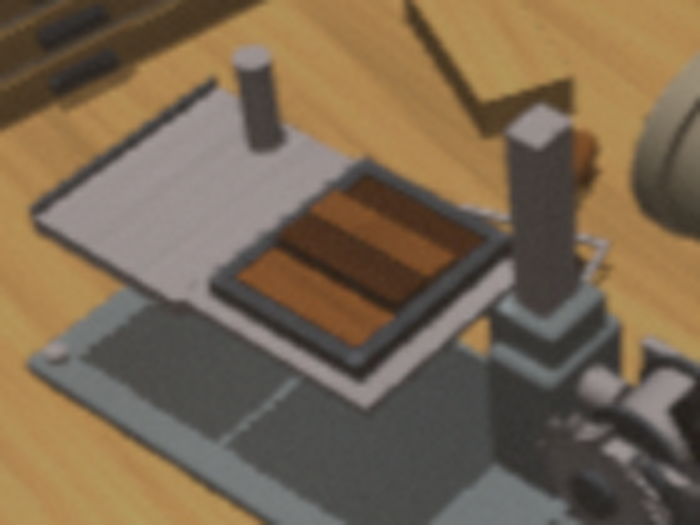

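Emit:
jog_arm(travel=[[0,0,0],[0,0,0.02],[0,0,0.03],[0,0,0.03],[0,0,0.03],[0,0,0.03],[0,0,0],[0,0,0]], dr=[[0,0,0],[0,0,0],[0,0,0],[0,0,0],[0,0,0],[0,0,0],[0,0,0],[0,0,0]])

```text
time_s: 21.75
position: [0.5447, 0.1464, 0.2431]
tool_rot: [[0.981, 0.196, 0.003], [0.196, -0.981, 0.0], [0.003, 0.001, -1.0]]
ft_force: [1.5, 0.6, -0.8]
grip_width: -0.0002
```

```bash
python3 lift.py s14 22
```

```text
t 21.8 z 0.2416 f [ 0.6  0.  -0.5] lowered mm median 22.27 quartiles [21.74 22.74] 18
```

Emit:
jog_arm(travel=[[0,0,0.035],[0,0,0.035],[-0.012,-0.0321,0],[-0.012,-0.0321,0],[-0.012,-0.0321,0],[-0.012,-0.0321,0],[-0.012,-0.0321,0],[-0.012,-0.0321,0],[-0.012,-0.0321,0],[-0.012,-0.0321,0],[-0.012,-0.0321,0],[-0.012,-0.0321,0],[-0.012,-0.0321,0],[-0.012,-0.0321,0],[0,0,-0.025],[0,0,-0.025],[0,0,-0.025],[0,0,-0.025],[0,0,0],[0,0,0]], dr=[[0,0,0],[0,0,0],[0,0,0],[0,0,0],[0,0,0],[0.021,-0.11,0],[0.021,-0.11,0],[0.021,-0.11,0],[0.021,-0.11,0],[0.021,-0.11,0],[0.021,-0.11,0],[0.021,-0.11,0],[0,0,0],[0,0,0],[0,0,0],[0,0,0],[0,0,0],[0,0,0],[0,0,0],[0,0,0]])

```text
time_s: 23.47
position: [0.4056, -0.2236, 0.2101]
tool_rot: [[0.731, 0.198, 0.653], [0.143, -0.98, 0.136], [0.668, -0.006, -0.745]]
ft_force: [-0.0, -1.0, 0.5]
grip_width: -0.0002
```

```bash
python3 -c "
from h import *
import cv2
snap('wrist','w10')
c=cv2.imread('pics/w10.png')[:200,120:470]
cv2.imwrite('pics/w10z.png',cv2.resize(c,None,fx=2,fy=2,interpolation=cv2.INTER_CUBIC))
"; python3 lift.py s15 24
```

```text
t 23.57 z 0.2119 f [ 0.3 -0.8 -0. ] lowered mm median 23.68 quartiles [22.4  24.15] 18
```

View pics/w10z.png

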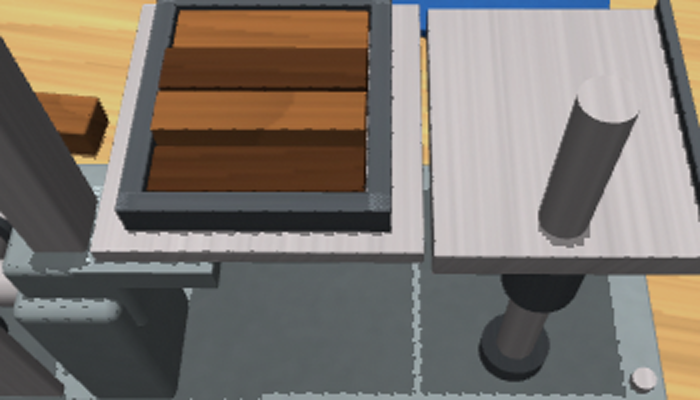

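```bash
python3 -c "
from h import *
import pickle,cv2
z=lambda x,y:((x+.5)/2-.5+120,(y+.5)/2-.5)
P=np.array([.5401,-.2165,0]);n=np.array([.981,.195,0])
def h(i,p):
  o,d=ray(i,p);return (o+d*(n@(P-o))/(n@d)).round(4)
a=pickle.load(open('w4.pkl','rb'));b=pickle.load(open('w10.pkl','rb'))
print('before plate,bed',h(a,z(388,220)),h(a,z(398,262)));print('now',h(b,z(424,253)),h(b,z(432,257)))
"; python3 lift.py s16 24; python3 -c "
import cv2,numpy as np
c=np.hstack([cv2.imread(f'pics/{n}.png')[170:245,290:365] for n in('scene0','s16')])
cv2.imwrite('pics/s16y.png',cv2.resize(c,None,fx=5,fy=5,interpolation=cv2.INTER_CUBIC))
a=cv2.imread('pics/s15.png').astype(int);b=cv2.imread('pics/s16.png').astype(int)
print('diff',np.abs(a-b)[134:225,232:330].mean(),np.abs(a-b)[300:390,100:200].mean())"
```

```text
before plate,bed [ 0.5397 -0.2144  0.1628] [ 0.5406 -0.219   0.1358]
now [ 0.5398 -0.2148  0.1387] [ 0.5404 -0.2182  0.1358]
t 23.62 z 0.2121 f [-0.9 -0.1  0.7] lowered mm median 23.74 quartiles [22.34 24.15] 18
diff 1.2238543769156014 1.029
```

View pics/s16y.png

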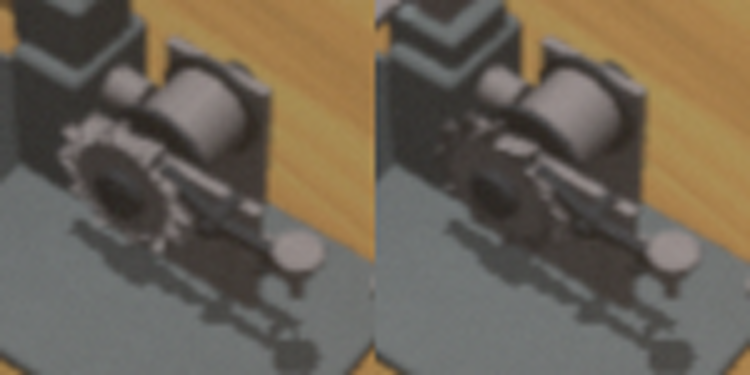

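Emit:
jog_arm(travel=[[0,0,0.02],[0,0,0.02],[0,0,0],[0,0,0],[0,0,0],[0,0,0],[0,0,0],[0,0,0],[0,0,0],[0,0,0],[0,0,0],[0,0,0]], dr=[[0,0,0],[0,0,0],[0,0,0],[0,0,0],[0,0,0],[0,0,0],[0,0,0],[0,0,0],[0,0,0],[0,0,0],[0,0,0],[0,0,0]])

```text
time_s: 24.62
position: [0.4059, -0.2241, 0.251]
tool_rot: [[0.729, 0.198, 0.655], [0.147, -0.98, 0.133], [0.668, -0.001, -0.744]]
ft_force: [0.1, 0.4, 0.1]
grip_width: 0.0
```

```bash
python3 lift.py s17 24; python3 -c "
import cv2,numpy as np
a=cv2.imread('pics/s15.png').astype(int);b=cv2.imread('pics/s17.png').astype(int)
print('diff',np.abs(a-b)[134:225,232:330].mean(),np.abs(a-b)[300:390,100:200].mean())
d0=cv2.imread('pics/scene0.png').astype(int);
print('screw head',np.abs(d0-b)[212:228,340:358].mean())
from rig import close_job
print(close_job())"
```

```text
t 24.67 z 0.251 f [-0.  -0.2 -0.3] lowered mm median 23.73 quartiles [22.31 24.18] 18
diff 1.337856021529491 1.0611481481481482
screw head 2.240740740740741
the job is handed in; nothing more can be done
None
```

I pressed the thumb screw until the pawl came clear, let the drum turn back about 24 mm of lift, then released it. The pawl dropped back in on the fourth notch, and I handed the job in at 24.7 s.

**Last checks**
- **Height:** the wrist camera put the plate at 138.7 mm and the bed at 135.8 mm, so the plate stands about 3 mm high, give or take 1 to 2 mm. One more notch would have left it about 3 mm low, so I left it there.
- **Holding:** the plate did not move over the last second. The screw head was back in its starting position, so the pawl looks seated, and the arm was clear of everything.
- **Force on the pawl:** the highest reading, taken at the end of each move, was about 7.7 N in total, against the 15 N limit.

**What went wrong or disagreed**
- **View move:** one move to a viewing position ran the last joint into its limit, and the arm ended up tilted about 0.25 m from where I meant it to be. It touched nothing, and I turned back the other way.
- **Stuck nose:** when the force first dropped, about 9 mm down, the plate had moved less than 0.5 mm and the screw was barely pushing back. It took about 1 mm more before the drum ran freely at a steady 3 N.
- **Height readings:** my first estimate, from the scene and top cameras, put the plate at 173 mm and about 38 mm above the bed. The closer wrist views gave about 163 mm and 27 mm, and I worked from those.
- **Amount lowered:** tracking in the scene camera gave 23.7 mm, against 24.1 mm from the wrist camera.

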